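Index and lock the enamelware inspection turntable

ROBOT

A 6-joint arm with a two-finger parallel gripper is mounted at the origin on the work surface. World frame = base frame: x ahead of the robot, y to its left, z up, the work surface at z = 0. Lengths are in m, angles in degrees, forces in N, time in s.
With the tool pointing down it reaches from about 0.4 to 0.825 m from the base axis. Payload 7 kg.
Tool frame: the origin (TCP) lies between the finger pads; the fingertips stand 19 mm ahead of it and the grasp point (between the pads) is the TCP (r.finger_overhang is the distance from the TCP to the fingertips, in m); z points along the fingers, y is the direction in which the jaws open and shut (so a half turn about z gives the same grasp; the last joint's range is limited). The gripper opens to 88 mm and grips with 3 to 60 N. Pads are 19 mm wide; open, the fingers measure 130 mm over their backs; the gripper's body (78 mm by 193 mm) begins 47 mm behind the grasp point.
Start: joints at [88.47, 20.546, 0.682, 0, -70.136, -16.507], TCP at [0.209, 0.642, 0.206] pointing down, gripper open.
Joint ranges: [-176.03, 176.03], [-82.01, 121.73], [-58.28, 71.71], [-173.87, 95.51], [-174.79, -0.11], [-173.66, 173.66]. Speed limits (degrees/s): [136.94, 136.94, 172.46, 180, 180, 180].

INTERFACE

Orientations are given as [roll, pitch, yaw] about the fixed x, y, z axes, in that order (R = Rz(yaw) Ry(pitch) Rx(roll)).
In Python, from plant import r, optics gives the robot as it stands. The module is installed in compiled form; this text tells all that it offers.
- The arm moves only by the tool step_arm, never from a script. Its argument "increments" is a list of rows, each an object of numbers: "tx", "ty", "tz": the shift along the world's x, y, z in mm; "ax", "ay", "az": the turn, a rotation vector about the world's x, y, z in degrees; "claw": the gripper command: -1 is shut, 1 is fully open, values between are in proportion. In form: [{"tx": .., "ty": .., "tz": .., "ax": .., "ay": .., "az": .., "claw": ..}, ...]. A call has 1 to 12 rows; each row shifts and turns the commanded pose from where the row before left it; what a row does not reach is not made up. A row lasts 1/10 s, in which the tool goes at most 50 mm and 8.59 degrees, less where a joint would pass 70% of its speed; a pose out of reach is approached as far as the arm can. A call with a gripper value outside its range is refused whole. The fingers move at their own pace and stop on an object; "newtons" is the grip in N (left out, the last holds). Time passes only in rows, so rows that do not move let the fingers close. It gives the time, the measured TCP pose, the force and the opening at its end, in the units of the state.
- r.get_state(): the state, without advancing time (a new reading comes with each control period).
- optics.capture(name): name is "scene" or "top" or "wrist"; returns a dict with "image" (384x512x3 uint8, blue, green, red), "depth" (384x512 float32, m along the optical axis (not along the pixel's ray), 0 where there is no reading), "fx", "fy", "cx", "cy" (pixels), "R" (3x3) and "t" (3): a world point X has camera coordinates R X + t. Camera axes: x right, y down, z forward; pixel columns grow to the right and rows downward; lengths in m; the calibration is good to about 2 mm. A picture is of the moment at which its call begins.
- r.close_job(): hands the job in, once; it reports no verdict.
The state is a dict: "time_s": time; "joints": joint angles; "qd": joint speeds; "joint_torque": joint torques, N m; "tcp_pos": TCP position; "eef_rot": TCP orientation; "contact_force": force on the tool from outside, world axes, zero at the start; "moment": the same for the moment, N m; "gripper_width": finger opening in m.
Only numpy, scipy, OpenCV 4.12 (cv2) and the standard library are available. Lean on these libraries where they do the work, as an engineer would, in place of code of your own. Each camera call takes 0.05 s, during which the arm holds its last target. There are 200 camera calls.

TASK

Push on the spokes of the inspection turntable with a fingertip and turn it, not fast, until the red spoke points at the yellow index post, then push the brake lever all the way round to its stop on the green-post side. The pot rides along on the turntable: do not touch, lift or shift it, and leave the other things on the bench where they are. When you finish, the red spoke must still point at the post.

Things in the scene. Friction and masses are not known exactly. Their poses are not given: they have to be found in the camera images.
- base: fixed round steel foot of the turntable, 170 mm across and 12 mm thick; origin at the centre of its underside on the bench, exactly below the turning axis
- turn_axis (a point): point on the vertical turning axis of the turntable, 46 mm above the bench, at mid height of the spokes
- red_tip (a point): outer end of the red spoke, 140 mm from the axis, 46 mm above the bench. The turntable is an aluminium dish 170 mm across (underside 38 mm, rim 52 mm above the bench) with four straight spokes at 90 degrees to one another, one red and three dark steel; each spoke stands out of the dish from 85 to 140 mm from the axis, is 14 mm wide, and reaches from 36 to 56 mm above the bench, with free space below it. All four turn together as one piece
- turntable (a joint): turning angle of the turntable in rad, growing counter-clockwise seen from above; 0 when the red spoke points along world +x. No stops: it turns either way without end, has a dry friction of about 0.22 N m (some 2 N at a spoke) and stays where it is left
- index: yellow index post fixed to the bench, 18 mm thick and 65 mm tall, standing 190 mm from the turning axis on a 50 mm square foot 6 mm thick, with a 12 mm thick yellow finger pointing from it to the axis at 47 mm height, ending 160 mm from the axis. The origin of this body lies on the turning axis at bench height, not in the post; its x axis points from the turning axis to the post
- index_tip (a point): tip of the yellow finger of the index post, 160 mm from the turning axis, 47 mm above the bench
- brake_lever (a joint): angle of the brake lever in rad: 0 at its stop at the white post (brake off), 1.3 at its stop at the green post (brake on); grows counter-clockwise seen from above. Dry friction of about 0.12 N m (some 1.2 N near the knob); stays where it is left. The brake acts through a remote mechanism and is not felt at the turntable or the lever
- brake_pivot (a point): point on the lever's vertical pivot axis, 64 mm above the bench, at mid height of the lever. The lever stands on a blue block with a steel top plate (90 mm by 110 mm, reaching 50 mm from the pivot on the lever's side and 55 mm to either side; top 44 mm above the bench). The green and white posts stand on the plate 45 mm from the pivot, 12 mm thick, up to 66 mm above the bench, just beyond the ends of the lever's swing
- lever_tip (a point): centre of the lever's blue ball knob, 30 mm across, 120 mm from the pivot and 64 mm above the bench; the lever is a straight dark steel bar 12 mm wide, from 56 to 72 mm above the bench, that stands out beyond the plate with free space below
- pot: loose shallow black enamelled pot with two metal ears, 120 mm across (156 mm over the ears), 40 mm high, standing in the turntable's dish; top 86 mm above the bench; origin at the centre of its underside
- saucepan: loose black saucepan, 140 mm across, 75 mm high, with a 120 mm handle that points roughly towards the robot; origin at the centre of its underside
- mug: loose white mug, 76 mm across, 80 mm high; origin at the centre of its underside
- jar: loose jar of touch-up enamel, 56 mm across, 70 mm high; origin at the centre of its underside
- brush: loose brush, 170 mm long, lying on the bench; origin near its middle
- weight: loose brass weight with a knob, 48 mm across, 55 mm high; origin at the centre of its underside

How it is judged (in metres and radians):
On the way, in this order (a step that is already met when the one before it is completed fails the run):
1. the turntable rests with its red spoke pointing at the index post, the brake still off (y of red_tip in the frame of index between -0.012 and 0.012 m and x of red_tip in the frame of index above 0.1 m and velocity of joint turntable between -0.1 and 0.1 rad/s and value of joint brake_lever below 0.6 rad), for 0.2 s.
2. the brake lever is pushed to its stop at the green post (value of joint brake_lever above 1.18 rad), for 0.1 s.
At the end, for the whole second after the job is handed in: The red spoke points at the index post (its tip within 12 mm sideways of the line from the turning axis to the post, on the post's side) and the turntable is at rest; the brake lever is within 0.12 rad of its stop at the green post; the pot stands level in the turntable's dish (y of red_tip in the frame of index between -0.012 and 0.012 m and x of red_tip in the frame of index above 0.1 m and velocity of joint turntable between -0.1 and 0.1 rad/s and value of joint brake_lever above 1.18 rad and horizontal distance between pot and turn_axis below 0.03 m and angle between pot's own z axis and vertical below 0.1 rad and height (world z) of pot between 0.04 and 0.055 m); the robot touches nothing.
It fails at once if the pot is touched by the fingers or the arm (contact force between any of the fingers, the arm and pot above 0.5 N).
It fails at once if the pot is lifted or shifted in the dish by more than 30 mm (distance of pot from where it was at the start of the episode above 0.03 m).
It fails at once if the turntable is spun faster than 3 rad/s (velocity of joint turntable above 3 rad/s or velocity of joint turntable below -3 rad/s).
It fails at once if another thing on the bench is moved by more than 20 mm or lifted (distance of any of saucepan, mug, jar, brush, weight from where it was at the start of the episode above 0.02 m).
It also fails if it takes over 67 s, if anything falls off the work surface, if the arm or the gripper's body presses on something with over 40 N, if the wrist force passes 120 N, or if a joint passes its speed limit or range.

## Working session

There is one attempt and no reset: what is moved stays moved. The work goes in short steps, Python scripts to look and compute and a tool call to move; the robot and the scene stay as the last step left them, time stands still between calls to the robot, and variables do not carry over. Pictures are saved under pics/ and viewed, about 8 in all and at most 12, crops included, and the job is handed in when it is done.

Besides the shell and the picture viewer there is one more tool, called after "Request:" as name(argument=value, ...), one argument or row to a line, values as JSON. step_arm: Moves the arm, as the interface text tells. Its arguments: {"type":"object","properties":{"increments":{"type":"array","items":{"type":"object","properties":{"tx":{"type":"number"},"ty":{"type":"number"},"tz":{"type":"number"},"ax":{"type":"number"},"ay":{"type":"number"},"az":{"type":"number"},"claw":{"type":"number"}}}},"newtons":{"type":"number"}},"required":["increments"]}

```bash
mkdir -p pics; cat > h.py <<'E'
import numpy as np, cv2
from plant import r, optics
def cap(n,save=None):
    c=optics.capture(n)
    if save: cv2.imwrite('pics/'+save,c['image'])
    return c
def ray(c,u,v,z):
    d=c['R'].T@np.array([(u-c['cx'])/c['fx'],(v-c['cy'])/c['fy'],1]); o=-c['R'].T@c['t']
    return o+d*(z-o[2])/d[2]
E
python3 - <<'E'
from h import *
import pickle
for n in('top','scene'):
    c=cap(n,n+'0.png'); pickle.dump(c,open(n+'0.pkl','wb')); print(n,-c['R'].T@c['t'],c['fx'])
print(r.get_state())
E
```

```text
top [0.37169387 0.01583447 1.83091029] 446.7002357102273
scene [ 1.09949437 -0.76106182  0.93606744] 394.8855540183826
{'time_s': 0.1, 'joints': array([ 8.84692506e+01,  2.05868830e+01,  6.39510208e-01, -1.77874667e-02,
       -7.01376701e+01, -1.65074822e+01]), 'qd': array([-0.05814172, -0.12144757,  0.06069536,  0.09865406,  0.00978486,
        0.02972759]), 'joint_torque': array([-1.30810589e-03, -5.84164524e+01,  2.93751562e+01,  7.01568604e+00,
        1.01635815e-02, -5.67807808e-05]), 'tcp_pos': array([0.20889128, 0.64136323, 0.20552502]), 'eef_rot': array([ 1.79913711e+02, -8.13322153e-03, -1.80442814e+01]), 'contact_force': array([ 0.53415214,  0.17708201, -0.71042705]), 'moment': array([-0.01494709, -0.0158144 ,  0.02811072]), 'gripper_width': 0.08789226232125136}
```

View pics/top0.png

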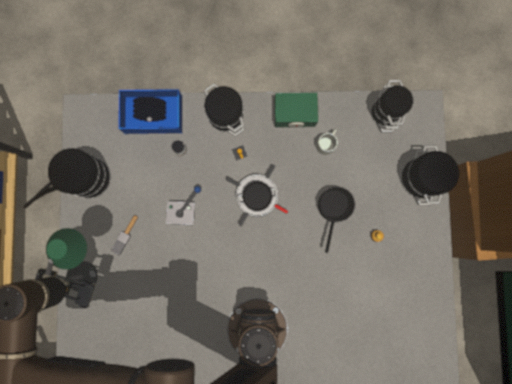

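View pics/scene0.png

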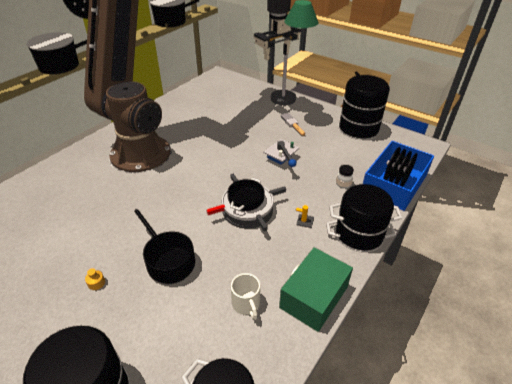

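The top view shows the turntable at about (257,194), the red tip at (286,212), the index post at (239,153), and the brake plate at (180,212) with its knob at (197,188). I'll zoom in on this area and compute positions.

```bash
python3 - <<'E'
from h import *
import pickle
c=pickle.load(open('top0.pkl','rb')); im=c['image']
crop=im[130:240,150:310]; cv2.imwrite('pics/crop.png',cv2.resize(crop,None,fx=5,fy=5,interpolation=cv2.INTER_CUBIC))
hsv=cv2.cvtColor(im,cv2.COLOR_BGR2HSV)
def blobs(lo,hi,z,name):
    m=cv2.inRange(hsv,lo,hi); m[:130]=0;m[240:]=0;m[:,:150]=0;m[:,310:]=0
    n,l,s,ce=cv2.connectedComponentsWithStats(m)
    for i in range(1,n):
        if s[i,4]>5: print(name,s[i],ce[i].round(1),ray(c,*ce[i],z).round(4))
    return m
blobs((0,120,80),(6,255,255),.056,'red');blobs((172,120,80),(180,255,255),.056,'red2')
blobs((10,120,80),(35,255,255),.06,'yellow')
blobs((100,120,40),(125,255,255),.064,'blue')
blobs((45,80,30),(85,255,255),.066,'green')
# dish ring: bright low-saturation
m=cv2.inRange(hsv,(0,0,150),(180,50,255)); m[:165]=0;m[225:]=0;m[:,:225]=0;m[:,290:]=0
n,l,s,ce=cv2.connectedComponentsWithStats(m);i=1+s[1:,4].argmax();print(s[i])
p=np.argwhere(l==i)[:,::-1].astype(np.int32);(e)=cv2.fitEllipse(cv2.convexHull(p));print(e,ray(c,*e[0],.052))
E
```

```text
red [275 205  13   8  44] [280.8 208.4] [ 0.4784 -0.103   0.056 ]
yellow [237 148   6  10  41] [239.6 152.4] [0.7057 0.0582 0.06  ]
blue [150 130  31   3  63] [165.  130.5] [0.7979 0.3571 0.064 ]
blue [195 187   5   5  21] [197. 189.] [0.5597 0.2291 0.064 ]
[237 175  42  41 554]
((257.0721130371094, 194.99559020996094), (41.52193832397461, 42.63441467285156), 93.23113250732422) [ 0.53351947 -0.00929242  0.052     ]
```

View pics/crop.png

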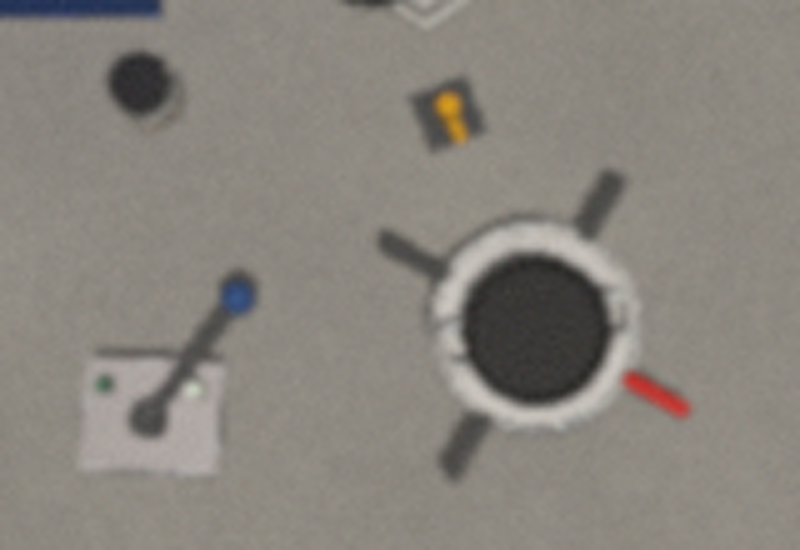

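The crop shows the turntable in the centre and the yellow finger pointing at it. The lever points to the white post, so the brake is off. My measurements:

- **Axis:** about (0.5335, -0.0093).
- **Red spoke:** about -120.5°.
- **Index post:** about 21.4°.

I need to turn it about 142° counter-clockwise, which I can do in one sweep by pushing the dark spoke at -30.5°. First I'll close the gripper and carry it over.

Request:
step_arm(
  increments=[
    {"tx":0,"ty":-40,"az":0,"claw":-1},
    {"tx":5,"ty":-40,"az":-8,"claw":-1},
    {"tx":20,"ty":-36,"az":-8,"claw":-1},
    {"tx":20,"ty":-36,"az":-8,"claw":-1},
    {"tx":20,"ty":-36,"az":-8,"claw":-1},
    {"tx":20,"ty":-36,"az":-8,"claw":-1},
    {"tx":20,"ty":-36,"az":-8,"claw":-1},
    {"tx":20,"ty":-36,"az":-8,"claw":-1},
    {"tx":20,"ty":-36,"az":-8,"claw":-1},
    {"tx":20,"ty":-36,"az":-8,"claw":-1},
    {"tx":20,"ty":-36,"az":-8,"claw":-1},
    {"tx":20,"ty":-36,"az":-8,"claw":-1},
  ],
)

```text
$.increments[0]: bad value
```

Request:
step_arm(
  increments=[
    {"tx":20,"ty":-36,"az":-8,"claw":-1},
    {"tx":20,"ty":-36,"az":-8,"claw":-1},
    {"tx":20,"ty":-36,"az":-8,"claw":-1},
    {"tx":20,"ty":-36,"az":-8,"claw":-1},
    {"tx":20,"ty":-36,"az":-8,"claw":-1},
    {"tx":20,"ty":-36,"az":-8,"claw":-1},
    {"tx":20,"ty":-36,"az":-8,"claw":-1},
    {"tx":20,"ty":-33,"az":-8,"claw":-1},
    {"tx":10,"ty":-15,"az":-8,"claw":-1},
    {"az":-8},
    {"az":-8},
    {"az":-8},
  ],
)

```text
$.increments[0]: bad value
```

```bash
python3 - <<'E'
from h import *
s=r.get_state();print({k:np.round(s[k],3) for k in('time_s','joints','tcp_pos','eef_rot','gripper_width','contact_force')})
C=np.array([.5335,-.0093])
t=np.radians(np.array([-58]+[-58+5*i for i in range(1,33)]))
p=C+.12*np.c_[np.cos(t),np.sin(t)]
print(p[0].round(4)); d=np.diff(p,axis=0)*1000
for i,x in enumerate(d): print(round(np.degrees(t[i+1])),x.round(1))
c=cap('wrist','w1.png')
E
```

```text
{'time_s': np.float64(0.1), 'joints': array([ 8.8469e+01,  2.0587e+01,  6.4000e-01, -1.8000e-02, -7.0138e+01,
       -1.6507e+01]), 'tcp_pos': array([0.209, 0.641, 0.206]), 'eef_rot': array([ 1.79914e+02, -8.00000e-03, -1.80440e+01]), 'gripper_width': np.float64(0.088), 'contact_force': array([ 0.534,  0.177, -0.71 ])}
[ 0.5971 -0.1111]
-53 [8.6 5.9]
-48 [8.1 6.7]
-43 [7.5 7.3]
-38 [6.8 8. ]
-33 [6.1 8.5]
-28 [5.3 9. ]
-23 [4.5 9.4]
-18 [3.7 9.8]
-13 [ 2.8 10.1]
-8 [ 1.9 10.3]
-3 [ 1.  10.4]
2 [ 0.1 10.5]
7 [-0.8 10.4]
12 [-1.7 10.3]
17 [-2.6 10.1]
22 [-3.5  9.9]
27 [-4.3  9.5]
32 [-5.2  9.1]
37 [-5.9  8.6]
42 [-6.7  8.1]
47 [-7.3  7.5]
52 [-8.   6.8]
57 [-8.5  6.1]
62 [-9.   5.3]
67 [-9.4  4.5]
72 [-9.8  3.7]
77 [-10.1   2.8]
82 [-10.3   1.9]
87 [-10.4   1. ]
92 [-10.5   0.1]
97 [-10.4  -0.8]
102 [-10.3  -1.7]
```

View pics/w1.png

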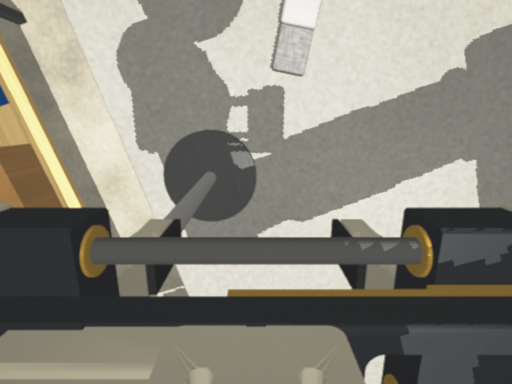

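```bash
python3 - <<'E'
from h import *
import pickle
s=pickle.load(open('scene0.pkl','rb'));t=pickle.load(open('top0.pkl','rb'))
print('base scene',ray(s,285,98,0), 'shade scene ray z .3 .4 .5',[ray(s,300,14,z).round(2) for z in(.3,.4,.5)])
print('top shade',t['depth'][249,67],[ray(t,67,249,z).round(3) for z in(.3,.4,.5)],'disk',ray(t,97,220,0))
c=cap('wrist');print(-c['R'].T@c['t'])
for u,v in((210,175),(290,60),(210,175),(165,220)):
  print(u,v,c['depth'][v,u],ray(c,u,v,0).round(3))
def P(c,u,v):
  d=c['depth'][v,u];return c['R'].T@(np.array([(u-c['cx'])/c['fx']*d,(v-c['cy'])/c['fy']*d,d])-c['t'])
print(P(c,200,190),P(c,175,220),P(t,67,249))
E
```

```text
base scene [0.22190595 0.71296072 0.        ] shade scene ray z .3 .4 .5 [array([0.12, 0.97, 0.3 ]), array([0.28, 0.7 , 0.4 ]), array([0.43, 0.43, 0.5 ])]
top shade 1.3347937 [array([0.336, 0.641, 0.3  ]), array([0.339, 0.6  , 0.4  ]), array([0.341, 0.559, 0.5  ])] disk [0.44513206 0.64431214 0.        ]
[0.27231276 0.62053383 0.38454693]
210 175 0.34906635 [0.221 0.702 0.   ]
290 60 0.3395083 [0.326 0.558 0.   ]
210 175 0.34906635 [0.221 0.702 0.   ]
165 220 0.16092286 [0.18  0.785 0.   ]
[0.22483486 0.69281244 0.11232941] [0.23301575 0.68176107 0.22878838] [0.34062414 0.56718747 0.47998577]
```

```bash
python3 - <<'E'
from h import *
import pickle
s=pickle.load(open('scene0.pkl','rb'));t=pickle.load(open('top0.pkl','rb'))
a=cv2.resize(t['image'][200:350,10:160],(560,560),interpolation=cv2.INTER_CUBIC)[:, :400]
a=cv2.resize(t['image'][215:335,30:130],(400,480),interpolation=cv2.INTER_CUBIC)
b=cv2.resize(s['image'][0:120,230:330],(400,480),interpolation=cv2.INTER_CUBIC)
cv2.imwrite('pics/lamp.png',np.hstack([a,b]))
E
```

```text
(no output)
```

View pics/lamp.png

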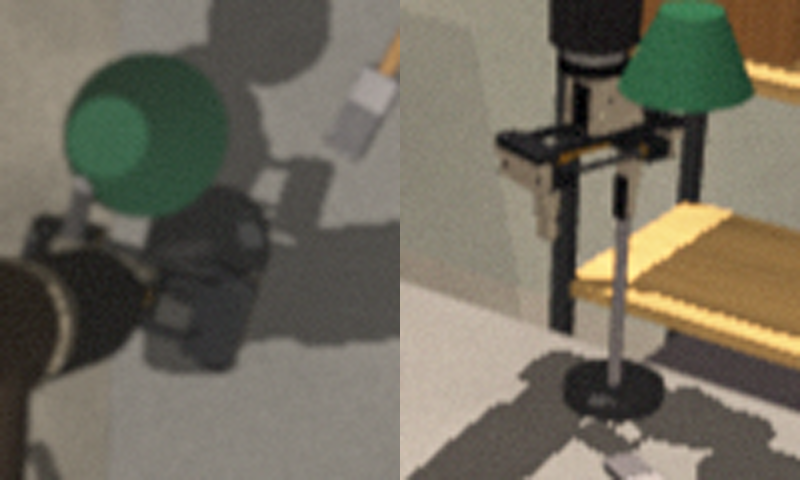

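```bash
python3 - <<'E'
from h import *
import pickle
s=pickle.load(open('scene0.pkl','rb'));t=pickle.load(open('top0.pkl','rb'))
def P(c,u,v):
  d=c['depth'][v,u];return (c['R'].T@(np.array([(u-c['cx'])/c['fx']*d,(v-c['cy'])/c['fy']*d,d])-c['t'])).round(3)
print('scene pole');
for u,v in((284,92),(284,85),(285,75),(285,65),(286,56),(286,52),(287,42),(300,24),(300,14),(288,22),(316,24),(300,3)): print(u,v,P(s,u,v))
print('top')
for u,v in((49,265),(50,260),(55,249),(67,231),(84,249),(67,265),(72,249),(42,272),(90,275)): print(u,v,P(t,u,v))
c=cap('wrist');print('wrist')
for u,v in((205,182),(195,198),(190,203),(184,210),(178,214)): print(u,v,P(c,u,v))
E
```

```text
scene pole
284 92 [0.226 0.693 0.042]
284 85 [0.223 0.695 0.075]
285 75 [0.227 0.692 0.127]
285 65 [0.221 0.696 0.171]
286 56 [0.225 0.694 0.214]
286 52 [0.234 0.677 0.24 ]
287 42 [0.231 0.686 0.28 ]
300 24 [0.363 0.549 0.42 ]
300 14 [0.359 0.551 0.454]
288 22 [0.313 0.547 0.418]
316 24 [0.402 0.601 0.414]
300 3 [0.337 0.584 0.48 ]
top
49 265 [0.291 0.641 0.432]
50 260 [0.308 0.629 0.453]
55 249 [0.341 0.602 0.482]
67 231 [0.395 0.59  0.428]
84 249 [0.338 0.539 0.42 ]
67 265 [0.291 0.584 0.435]
72 249 [0.34  0.559 0.463]
42 272 [0.263 0.706 0.336]
90 275 [0.226 0.66  0.024]
wrist
205 182 [0.226 0.694 0.078]
195 198 [0.224 0.692 0.141]
190 203 [0.225 0.692 0.158]
184 210 [0.225 0.693 0.178]
178 214 [0.227 0.694 0.189]
```

The lamp pole runs vertically at (0.225, 0.693), right where one finger is, yet there is no contact force. It looks like scenery, but I'll back away from it slowly and watch the force.

Request:
step_arm(
  increments=[
    {"tx":-5,"ty":-5,"tz":0,"ax":0,"ay":0,"az":0,"claw":1},
    {"tx":-10,"ty":-10,"tz":0,"ax":0,"ay":0,"az":0,"claw":1},
  ],
)

```text
time_s: 0.45
tcp_pos: [0.1939, 0.6264, 0.2058]
eef_rot: [180.0, -0.0, -18.1]
contact_force: [-0.5, 0.0, 0.2]
gripper_width: 0.0878
```

Request:
step_arm(
  increments=[
    {"tx":-12,"ty":-45,"tz":0,"ax":0,"ay":0,"az":0,"claw":-1},
    {"tx":-12,"ty":-45,"tz":0,"ax":0,"ay":0,"az":0,"claw":-1},
    {"tx":-12,"ty":-45,"tz":0,"ax":0,"ay":0,"az":-8,"claw":-1},
    {"tx":-12,"ty":-45,"tz":0,"ax":0,"ay":0,"az":-8,"claw":-1},
    {"tx":36,"ty":-28,"tz":0,"ax":0,"ay":0,"az":-8,"claw":-1},
    {"tx":36,"ty":-28,"tz":0,"ax":0,"ay":0,"az":-8,"claw":-1},
    {"tx":36,"ty":-28,"tz":0,"ax":0,"ay":0,"az":-8,"claw":-1},
    {"tx":36,"ty":-28,"tz":0,"ax":0,"ay":0,"az":-8,"claw":-1},
    {"tx":36,"ty":-28,"tz":0,"ax":0,"ay":0,"az":-8,"claw":-1},
    {"tx":36,"ty":-28,"tz":0,"ax":0,"ay":0,"az":-8,"claw":-1},
    {"tx":21.5,"ty":-35.5,"tz":0,"ax":0,"ay":0,"az":-8,"claw":-1},
    {"tx":21.5,"ty":-35.5,"tz":0,"ax":0,"ay":0,"az":-8,"claw":-1},
  ],
)

```text
time_s: 1.65
tcp_pos: [0.405, 0.206, 0.2064]
eef_rot: [-180.0, 0.0, -98.4]
contact_force: [0.1, -0.4, -0.5]
gripper_width: 0.0021
```

Request:
step_arm(
  increments=[
    {"tx":21.5,"ty":-35.5,"tz":0,"ax":0,"ay":0,"az":-8,"claw":-1},
    {"tx":21.5,"ty":-35.5,"tz":0,"ax":0,"ay":0,"az":-8,"claw":-1},
    {"tx":21.5,"ty":-35.5,"tz":0,"ax":0,"ay":0,"az":-8,"claw":-1},
    {"tx":21.5,"ty":-35.5,"tz":0,"ax":0,"ay":0,"az":-8,"claw":-1},
    {"tx":21.5,"ty":-35.5,"tz":0,"ax":0,"ay":0,"az":-8,"claw":-1},
    {"tx":21.5,"ty":-35.5,"tz":0,"ax":0,"ay":0,"az":-8,"claw":-1},
    {"tx":21.5,"ty":-35.5,"tz":0,"ax":0,"ay":0,"az":-8,"claw":-1},
    {"tx":21.5,"ty":-35.5,"tz":0,"ax":0,"ay":0,"az":-8,"claw":-1},
    {"tx":21.5,"ty":-35.5,"tz":0,"ax":0,"ay":0,"az":-8,"claw":-1},
    {"tx":0,"ty":0,"tz":0,"ax":0,"ay":0,"az":-8,"claw":-1},
    {"tx":0,"ty":0,"tz":0,"ax":0,"ay":0,"az":-8,"claw":-1},
    {"tx":0,"ty":0,"tz":0,"ax":0,"ay":0,"az":-8,"claw":-1},
  ],
)

```text
time_s: 2.85
tcp_pos: [0.5977, -0.1117, 0.2063]
eef_rot: [180.0, -0.0, 165.6]
contact_force: [-0.1, -1.2, 0.6]
gripper_width: 0.0004
```

```bash
python3 - <<'E'
from h import *
s=r.get_state();print({k:np.round(s[k],3) for k in('time_s','joints','tcp_pos','eef_rot','gripper_width','contact_force')})
c=cap('wrist','w2.png')
C=np.array([.5335,-.0093,.046])
def px(p):
  q=c['R']@p+c['t'];return (q[0]/q[2]*c['fx']+c['cx'],q[1]/q[2]*c['fy']+c['cy'])
print(px(C))
for a in(-120.5,-30.5): print(a,px(C+np.array([.14*np.cos(np.radians(a)),.14*np.sin(np.radians(a)),.01])))
E
```

```text
{'time_s': np.float64(2.85), 'joints': array([ 7.79500e+00,  1.43090e+01, -8.16300e+00, -1.30000e-02,
       -6.75400e+01, -1.12205e+02]), 'tcp_pos': array([ 0.598, -0.112,  0.206]), 'eef_rot': array([ 1.79993e+02, -1.60000e-02,  1.65586e+02]), 'gripper_width': np.float64(0.0), 'contact_force': array([-0.059, -1.167,  0.62 ])}
(np.float64(330.17181718083486), np.float64(97.62217134500048))
-120.5 (np.float64(207.42833229828534), np.float64(58.31323400203371))
-30.5 (np.float64(292.86988945671027), np.float64(214.33828015404367))
```

View pics/w2.png

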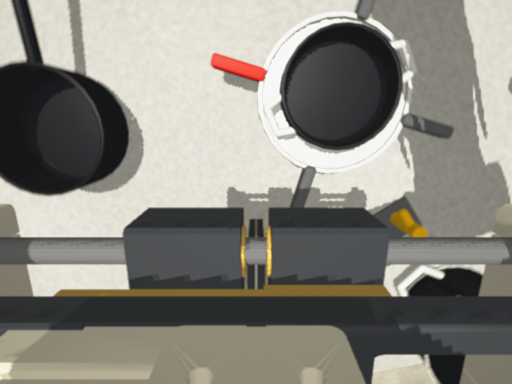

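The wrist view agrees with my model: red tip at (212,60), predicted (207,58). The dark spoke is at (303,188). Next I'll rotate, then descend behind that spoke.

Request:
step_arm(
  increments=[
    {"tx":0,"ty":0,"tz":-10,"ax":0,"ay":0,"az":-8,"claw":-1},
    {"tx":0,"ty":0,"tz":-10,"ax":0,"ay":0,"az":-8,"claw":-1},
    {"tx":0,"ty":0,"tz":-10,"ax":0,"ay":0,"az":-8,"claw":-1},
    {"tx":0,"ty":0,"tz":-20,"ax":0,"ay":0,"az":-8,"claw":-1},
    {"tx":0,"ty":0,"tz":-20,"ax":0,"ay":0,"az":-8,"claw":-1},
    {"tx":0,"ty":0,"tz":-20,"ax":0,"ay":0,"az":-3.5,"claw":-1},
    {"tx":0,"ty":0,"tz":-20,"ax":0,"ay":0,"az":0,"claw":-1},
    {"tx":0,"ty":0,"tz":-20,"ax":0,"ay":0,"az":0,"claw":-1},
    {"tx":0,"ty":0,"tz":-20,"ax":0,"ay":0,"az":0,"claw":-1},
    {"tx":0,"ty":0,"tz":0,"ax":0,"ay":0,"az":0,"claw":-1},
  ],
)

```text
time_s: 3.9
tcp_pos: [0.5959, -0.1112, 0.054]
eef_rot: [-179.8, -0.1, 122.6]
contact_force: [-1.0, -0.5, 0.4]
gripper_width: 0.0002
```

Request:
step_arm(
  increments=[
    {"tx":8.6,"ty":5.9,"tz":0,"ax":0,"ay":0,"az":5,"claw":-1},
    {"tx":8.1,"ty":6.7,"tz":0,"ax":0,"ay":0,"az":5,"claw":-1},
    {"tx":3.9,"ty":3.6,"tz":0,"ax":0,"ay":0,"az":2.5,"claw":-1},
    {"tx":3.6,"ty":3.7,"tz":0,"ax":0,"ay":0,"az":2.5,"claw":-1},
    {"tx":3.5,"ty":3.9,"tz":0,"ax":0,"ay":0,"az":2.5,"claw":-1},
    {"tx":3.3,"ty":4.1,"tz":0,"ax":0,"ay":0,"az":2.5,"claw":-1},
    {"tx":6.1,"ty":8.5,"tz":0,"ax":0,"ay":0,"az":5,"claw":-1},
    {"tx":5.3,"ty":9,"tz":0,"ax":0,"ay":0,"az":5,"claw":-1},
  ],
)

```text
time_s: 4.7
tcp_pos: [0.6413, -0.0658, 0.0581]
eef_rot: [180.0, 0.1, 152.8]
contact_force: [0.0, -0.2, 0.2]
gripper_width: 0.0004
```

```bash
cat >> h.py <<'E'
C=np.array([.5335,-.0093])
def red(name='top'):
    c=cap(name); h=cv2.cvtColor(c['image'],cv2.COLOR_BGR2HSV)
    m=cv2.inRange(h,(0,120,60),(6,255,255))|cv2.inRange(h,(172,120,60),(180,255,255))
    P=[ray(c,u,v,.056)[:2]-C for v,u in np.argwhere(m)]
    P=np.array([p for p in P if .08<np.hypot(*p)<.15])
    if len(P)<5: return name,len(P)
    q=P.mean(0); return name,len(P),'ang',np.degrees(np.arctan2(q[1],q[0])).round(1),'rad',np.hypot(*q).round(3)
E
python3 -c "
from h import *
print(red('top'),red('scene'))"
```

```text
('top', 44, 'ang', np.float64(-120.5), 'rad', np.float64(0.109)) ('scene', 111, 'ang', np.float64(-117.9), 'rad', np.float64(0.112))
```

```bash
python3 - <<'E'
from h import *
c=cap('top');s=cap('scene');print(r.get_state()['tcp_pos'])
a=cv2.resize(c['image'][140:250,200:310],(400,400),interpolation=cv2.INTER_CUBIC)
b=cv2.resize(s['image'][120:270,170:320],(400,400),interpolation=cv2.INTER_CUBIC)
cv2.imwrite('pics/v5.png',np.hstack([a,b]))
import pickle
s0=pickle.load(open('scene0.pkl','rb'))
print(cv2.absdiff(s0['image'],s['image']).mean())
E
```

```text
[ 0.6408973  -0.06598807  0.05728256]
21.179884168836807
```

View pics/v5.png

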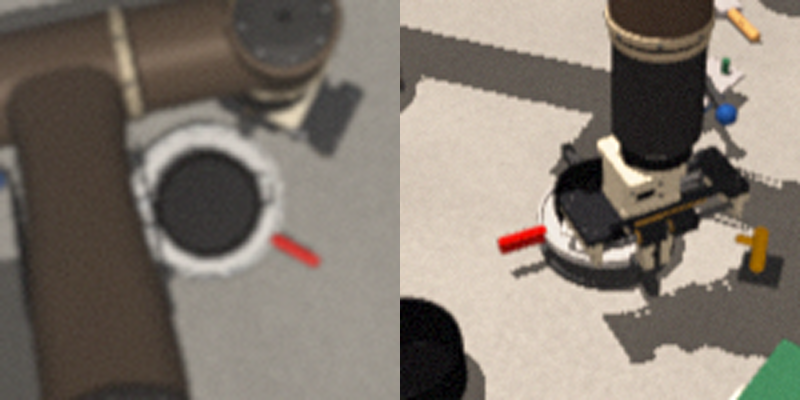

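```bash
python3 - <<'E'
from h import *
c=cap('scene')
print(ray(c,264,228,.046)[:2]-C)
def px(p):
  q=c['R']@np.array(p)+c['t'];return np.round((q[0]/q[2]*c['fx']+c['cx'],q[1]/q[2]*c['fy']+c['cy']),1)
s=r.get_state();p=s['tcp_pos'];print(s['moment'],s['contact_force'])
T=lambda q:((q-[170,120])/.375+[400,0]).round()
print('tcp',T(px(p)),'tip',T(px(p-[0,0,.019])),'body',T(px(p+[0,0,.047])))
for a in(-30.5,): print(T(px([C[0]+.14*np.cos(np.radians(a)),C[1]+.14*np.sin(np.radians(a)),.046])))
im=c['image'][160:260,200:320]; cv2.imwrite('pics/v6.png',cv2.resize(im,(720,600),interpolation=cv2.INTER_CUBIC))
E
```

```text
[ 0.11283018 -0.06665436]
[-0.03920055 -0.19638851  0.03583934] [-0.24173375 -0.00906737  0.37770963]
tcp [652. 274.] tip [651. 286.] body [653. 245.]
[654. 293.]
```

View pics/v6.png

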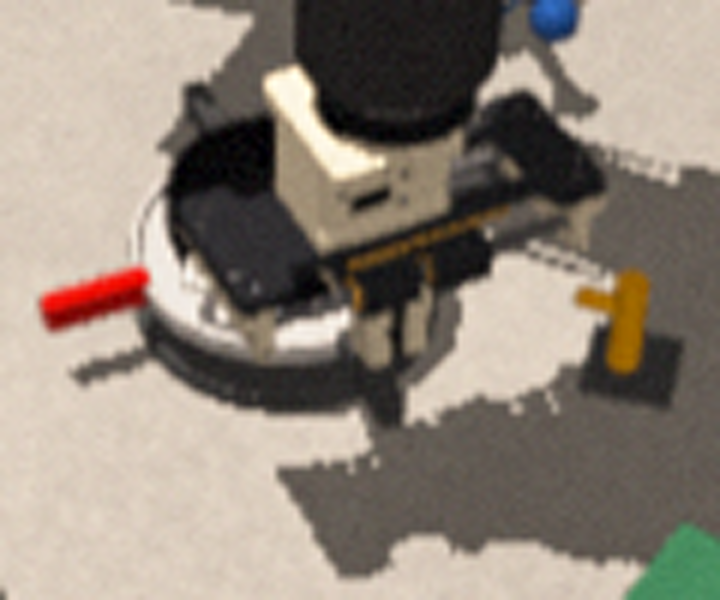

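```bash
python3 - <<'E'
from h import *
c=cap('scene');np.set_printoptions(suppress=True)
p0=r.get_state()['tcp_pos']; y=np.radians(152.8)
ax=np.array([[np.cos(y),np.sin(y)],[-np.sin(y),np.cos(y)]]) # tool x (radial), tangential
for v in range(211,232,2):
  row=[]
  for u in range(256,276,2):
    d=c['depth'][v,u];p=c['R'].T@(np.array([(u-c['cx'])/c['fx']*d,(v-c['cy'])/c['fy']*d,d])-c['t'])
    q=p[:2]-C; row.append('%4d/%4d/%3d'%(np.hypot(*q)*1e3,np.degrees(np.arctan2(q[1],q[0])),p[2]*1e3))
  print(v,' '.join(row))
print('tool',np.hypot(*(p0[:2]-C)),np.degrees(np.arctan2(*(p0[:2]-C)[::-1])))
E
```

```text
211  158/ -44/154  154/ -41/149  161/ -40/156  161/ -38/153  161/ -36/152  160/ -33/149  134/ -26/117  129/ -21/108   82/  29/  9   89/  35/  0
213   57/ -24/ 40  114/ -37/100  160/ -40/146  127/ -33/110  132/ -31/112  130/ -28/108  130/ -25/105  130/ -22/101   83/  24/  7   89/  30/  0
215   76/ -32/ 52  113/ -36/ 90  129/ -36/105  133/ -34/107  125/ -30/ 97  129/ -27/ 98  131/ -25/ 97  130/ -22/ 93   83/  24/ -2   89/  26/ -5
217   83/ -34/ 51  114/ -36/ 82  125/ -35/ 93  132/ -34/ 98  131/ -31/ 95  131/ -28/ 91  132/ -25/ 90  131/ -22/ 85   85/  19/ -5   92/  18/ -1
219   83/ -34/ 41   96/ -33/ 54  126/ -35/ 85  132/ -34/ 89  131/ -31/ 86  130/ -27/ 82  131/ -24/ 79   83/   9/  0   90/   9/  3   94/  13/ -2
221   63/ -27/ 10   99/ -34/ 49  107/ -32/ 55  132/ -34/ 81   79/ -11/ 11   82/  -6/  9   81/   2/ -1   88/   3/  0   91/   8/ -4   97/  10/ -5
223   71/ -30/  9  100/ -34/ 40  116/ -33/ 56  117/ -30/ 55  118/ -27/ 52   84/  -8/  3   86/  -3/ -1   93/  -1/  1   97/   1/ -1  102/   3/  0
225   84/ -34/ 15   82/ -29/ 11  115/ -33/ 46  125/ -32/ 55  128/ -30/ 56  129/ -27/ 54   91/  -6/ -2   97/  -4/ -1  102/  -2/ -1  107/   0/  0
227   78/ -32/  0   82/ -28/  0   86/ -25/  2  131/ -33/ 53  133/ -31/ 53  136/ -28/ 54   97/ -10/ -2  104/  -9/  0  107/  -6/ -1  112/  -3/ -2
229   84/ -34/ -3   89/ -31/  0   90/ -27/ -1  130/ -33/ 44  135/ -31/ 47  137/ -29/ 46  105/ -14/  0  111/ -12/  1  114/  -9/  0  117/  -7/ -1
231   95/ -36/  0   94/ -32/ -3  102/ -30/  3  102/ -26/  0  137/ -31/ 40  107/ -20/ -1  113/ -18/  1  116/ -15/  0  117/ -11/ -4  123/ -10/ -1
tool 0.12144593816737906 -28.07960401602272
```

```bash
python3 - <<'E'
from h import *
import pickle
print(r.finger_overhang, [a for a in dir(r) if a[0]!='_'])
def P(c,u,v):
  d=c['depth'][v,u];return (c['R'].T@(np.array([(u-c['cx'])/c['fx']*d,(v-c['cy'])/c['fy']*d,d])-c['t'])).round(3)
s=pickle.load(open('scene0.pkl','rb'))
for v in range(48,62,2): print(v,P(s,266,v),P(s,267,v),P(s,268,v))
E
```

```text
0.019 ['Unreachable', 'close_job', 'finger_overhang', 'get_state']
48 [0.218 0.546 0.297] [0.221 0.548 0.297] [0.201 0.585 0.28 ]
50 [0.202 0.57  0.277] [0.203 0.575 0.275] [0.202 0.584 0.272]
52 [0.196 0.578 0.264] [0.198 0.583 0.263] [0.204 0.582 0.265]
54 [0.199 0.574 0.258] [0.2   0.581 0.256] [0.205 0.581 0.257]
56 [0.196 0.579 0.247] [0.197 0.585 0.245] [0.204 0.582 0.248]
58 [0.199 0.575 0.24 ] [0.2   0.581 0.238] [0.202 0.586 0.237]
60 [0.196 0.581 0.229] [0.198 0.584 0.228] [0.206 0.58  0.232]
```

The depth points show the fingertips ending at z≈0.079. The stated TCP and overhang would put them at 0.038, so the real tips are about 40 mm higher than expected and passed over the spoke. The picture from the start pose agrees: the tip was at 0.229 with the TCP at 0.206. I'll go back behind the spoke and lower the tool by 40 mm.

Request:
step_arm(
  increments=[
    {"tx":-10.6,"ty":-11.4,"tz":0,"ax":0,"ay":0,"az":-7.5,"claw":-1},
    {"tx":-10.6,"ty":-11.4,"tz":0,"ax":0,"ay":0,"az":-7.5,"claw":-1},
    {"tx":-10.6,"ty":-11.4,"tz":0,"ax":0,"ay":0,"az":-7.5,"claw":-1},
    {"tx":-10.6,"ty":-11.2,"tz":0,"ax":0,"ay":0,"az":-7.5,"claw":-1},
    {"tx":0,"ty":0,"tz":-10,"ax":0,"ay":0,"az":0,"claw":-1},
    {"tx":0,"ty":0,"tz":-10,"ax":0,"ay":0,"az":0,"claw":-1},
    {"tx":0,"ty":0,"tz":-10,"ax":0,"ay":0,"az":0,"claw":-1},
    {"tx":0,"ty":0,"tz":-7,"ax":0,"ay":0,"az":0,"claw":-1},
    {"tx":0,"ty":0,"tz":0,"ax":0,"ay":0,"az":0,"claw":-1},
    {"tx":0,"ty":0,"tz":0,"ax":0,"ay":0,"az":0,"claw":-1},
  ],
)

```text
time_s: 6.0
tcp_pos: [0.5986, -0.1115, 0.0189]
eef_rot: [-180.0, -0.0, 122.5]
contact_force: [1.2, -0.3, 0.0]
gripper_width: 0.0004
```

```bash
cat >> h.py <<'E'
def tipz(c=None):
    "lowest scene-depth points within 30 mm horizontally of the TCP"
    c=c or cap('scene'); p0=r.get_state()['tcp_pos']; d=c['depth']
    v,u=np.mgrid[0:384,0:512]; q=np.stack([(u-c['cx'])/c['fx']*d,(v-c['cy'])/c['fy']*d,d],-1)
    X=(q-c['t'])@c['R']; m=(np.hypot(X[...,0]-p0[0],X[...,1]-p0[1])<.03)&(X[...,2]>.015)&(d>0)
    return p0.round(4),np.sort(X[m][:,2])[:8].round(3),m.sum()
E
python3 -c "
from h import *
print(tipz(),red('top'),red('scene'))"
```

```text
(array([ 0.5988, -0.1115,  0.0193]), array([0.038, 0.04 , 0.043, 0.045, 0.045, 0.045, 0.046, 0.047]), np.int64(608)) ('top', 44, 'ang', np.float64(-120.5), 'rad', np.float64(0.109)) ('scene', 17, 'ang', np.float64(-118.9), 'rad', np.float64(0.136))
```

The fingertips are now at about z 0.04. Starting the sweep.

Request:
step_arm(
  increments=[
    {"tx":8.6,"ty":5.9,"tz":0,"ax":0,"ay":0,"az":5,"claw":-1},
    {"tx":4.1,"ty":3.3,"tz":0,"ax":0,"ay":0,"az":2.5,"claw":-1},
    {"tx":4.0,"ty":3.4,"tz":0,"ax":0,"ay":0,"az":2.5,"claw":-1},
    {"tx":3.9,"ty":3.6,"tz":0,"ax":0,"ay":0,"az":2.5,"claw":-1},
    {"tx":3.6,"ty":3.7,"tz":0,"ax":0,"ay":0,"az":2.5,"claw":-1},
    {"tx":3.5,"ty":3.9,"tz":0,"ax":0,"ay":0,"az":2.5,"claw":-1},
    {"tx":3.3,"ty":4.1,"tz":0,"ax":0,"ay":0,"az":2.5,"claw":-1},
    {"tx":3.1,"ty":4.2,"tz":0,"ax":0,"ay":0,"az":2.5,"claw":-1},
    {"tx":3.0,"ty":4.3,"tz":0,"ax":0,"ay":0,"az":2.5,"claw":-1},
    {"tx":2.7,"ty":4.5,"tz":0,"ax":0,"ay":0,"az":2.5,"claw":-1},
    {"tx":2.6,"ty":4.5,"tz":0,"ax":0,"ay":0,"az":2.5,"claw":-1},
  ],
)

```text
time_s: 7.25
tcp_pos: [0.6415, -0.0666, 0.0199]
eef_rot: [180.0, 0.1, 152.6]
contact_force: [0.8, -2.7, -0.6]
gripper_width: 0.0004
```

```bash
python3 -c "
from h import *
print(red('top'),red('scene'));p=r.get_state()['tcp_pos']; q=p[:2]-C; print(p,np.hypot(*q),np.degrees(np.arctan2(q[1],q[0])))"
```

```text
('top', 47, 'ang', np.float64(-107.8), 'rad', np.float64(0.107)) ('scene', 113, 'ang', np.float64(-104.9), 'rad', np.float64(0.113))
[ 0.64153278 -0.06597013  0.01980559] 0.12199419871252902 -27.67989614205715
```

It's turning, with the spoke leading the tool by about 9.9°. Continuing the arc.

Request:
step_arm(
  increments=[
    {"tx":4.5,"ty":9.4,"tz":0,"ax":0,"ay":0,"az":5,"claw":-1},
    {"tx":3.7,"ty":9.8,"tz":0,"ax":0,"ay":0,"az":5,"claw":-1},
    {"tx":2.8,"ty":10.1,"tz":0,"ax":0,"ay":0,"az":5,"claw":-1},
    {"tx":1.9,"ty":10.3,"tz":0,"ax":0,"ay":0,"az":5,"claw":-1},
    {"tx":1.0,"ty":10.4,"tz":0,"ax":0,"ay":0,"az":5,"claw":-1},
    {"tx":0.1,"ty":10.5,"tz":0,"ax":0,"ay":0,"az":5,"claw":-1},
    {"tx":-0.8,"ty":10.4,"tz":0,"ax":0,"ay":0,"az":5,"claw":-1},
    {"tx":-1.7,"ty":10.3,"tz":0,"ax":0,"ay":0,"az":5,"claw":-1},
    {"tx":-2.6,"ty":10.1,"tz":0,"ax":0,"ay":0,"az":5,"claw":-1},
    {"tx":-3.5,"ty":9.9,"tz":0,"ax":0,"ay":0,"az":5,"claw":-1},
  ],
)

```text
time_s: 8.35
tcp_pos: [0.6475, 0.0352, 0.0201]
eef_rot: [-180.0, 0.1, -157.4]
contact_force: [2.9, -1.2, -0.4]
gripper_width: 0.0002
```

```bash
python3 -c "
from h import *
print(red('top'),red('scene'));p=r.get_state()['tcp_pos']; q=p[:2]-C; print(p,np.hypot(*q),np.degrees(np.arctan2(q[1],q[0])))"
```

```text
('top', 50, 'ang', np.float64(-57.8), 'rad', np.float64(0.109)) ('scene', 88, 'ang', np.float64(-57.7), 'rad', np.float64(0.115))
[0.64631437 0.03575749 0.01982875] 0.12147945964567165 21.771520095054697
```

Request:
step_arm(
  increments=[
    {"tx":-4.3,"ty":9.5,"tz":0,"ax":0,"ay":0,"az":5,"claw":-1},
    {"tx":-5.2,"ty":9.1,"tz":0,"ax":0,"ay":0,"az":5,"claw":-1},
    {"tx":-5.9,"ty":8.6,"tz":0,"ax":0,"ay":0,"az":5,"claw":-1},
    {"tx":-6.7,"ty":8.1,"tz":0,"ax":0,"ay":0,"az":5,"claw":-1},
    {"tx":-7.3,"ty":7.5,"tz":0,"ax":0,"ay":0,"az":5,"claw":-1},
    {"tx":-8.0,"ty":6.8,"tz":0,"ax":0,"ay":0,"az":5,"claw":-1},
    {"tx":-8.5,"ty":6.1,"tz":0,"ax":0,"ay":0,"az":5,"claw":-1},
    {"tx":-9.0,"ty":5.3,"tz":0,"ax":0,"ay":0,"az":5,"claw":-1},
    {"tx":-9.4,"ty":4.5,"tz":0,"ax":0,"ay":0,"az":5,"claw":-1},
    {"tx":-9.8,"ty":3.7,"tz":0,"ax":0,"ay":0,"az":5,"claw":-1},
    {"tx":-10.1,"ty":2.8,"tz":0,"ax":0,"ay":0,"az":5,"claw":-1},
    {"tx":-10.3,"ty":1.9,"tz":0,"ax":0,"ay":0,"az":5,"claw":-1},
  ],
)

```text
time_s: 9.65
tcp_pos: [0.5529, 0.1095, 0.0201]
eef_rot: [-179.9, 0.1, -97.5]
contact_force: [2.2, 1.2, -0.3]
gripper_width: 0.0006
```

```bash
python3 -c "
from h import *
print(red('top'),red('scene'));p=r.get_state()['tcp_pos']; q=p[:2]-C; print(p,np.hypot(*q),np.degrees(np.arctan2(q[1],q[0])))"
```

```text
('top', 43, 'ang', np.float64(3.2), 'rad', np.float64(0.11)) ('scene', 118, 'ang', np.float64(1.0), 'rad', np.float64(0.112))
[0.55101503 0.10866809 0.01973117] 0.11926125351032947 81.55483934153814
```

Request:
step_arm(
  increments=[
    {"tx":-10.4,"ty":1.0,"tz":0,"ax":0,"ay":0,"az":5,"claw":-1},
    {"tx":-5.2,"ty":0.1,"tz":0,"ax":0,"ay":0,"az":2.5,"claw":-1},
    {"tx":-5.2,"ty":-0.1,"tz":0,"ax":0,"ay":0,"az":2.5,"claw":-1},
    {"tx":-5.2,"ty":-0.3,"tz":0,"ax":0,"ay":0,"az":2.5,"claw":-1},
    {"tx":0,"ty":0,"tz":0,"ax":0,"ay":0,"az":0,"claw":-1},
  ],
)

```text
time_s: 10.25
tcp_pos: [0.5261, 0.1094, 0.0197]
eef_rot: [-180.0, 0.0, -85.2]
contact_force: [0.9, 0.3, 0.1]
gripper_width: 0.0001
```

```bash
cat >> h.py <<'E'
def idx(name,zr=.056):
    c=cap(name); h=cv2.cvtColor(c['image'],cv2.COLOR_BGR2HSV)
    m=cv2.inRange(h,(10,130,70),(35,255,255))
    P=[]
    for z,lo,hi in((.053,.158,.180),(.065,.180,.20)):
        Q=np.array([ray(c,u,v,z)[:2]-C for v,u in np.argwhere(m)])
        rr=np.hypot(*Q.T); a=np.degrees(np.arctan2(Q[:,1],Q[:,0])); k=(rr>lo)&(rr<hi)&(abs(a-21)<15); P.append((k.sum(),a[k].mean().round(1)))
    return name,P
E
python3 -c "
from h import *
print(red('top'),red('scene'),idx('top'),idx('scene'));p=r.get_state()['tcp_pos']; q=p[:2]-C; print(p,np.hypot(*q),np.degrees(np.arctan2(q[1],q[0])))
a=cap('top')['image'][135:215,215:295];b=cap('scene')['image'][170:240,220:325]
cv2.imwrite('pics/v7.png',np.hstack([cv2.resize(a,(400,400),interpolation=3),cv2.resize(b,(400,400),interpolation=3)]))"
```

```text
('top', 45, 'ang', np.float64(16.9), 'rad', np.float64(0.112)) ('scene', 111, 'ang', np.float64(12.8), 'rad', np.float64(0.111)) ('top', [(np.int64(13), np.float64(21.4)), (np.int64(22), np.float64(21.4))]) ('scene', [(np.int64(24), np.float64(20.8)), (np.int64(75), np.float64(16.0))])
[0.52609256 0.10925662 0.01936855] 0.11878780497083079 93.57520522191976
```

View pics/v7.png

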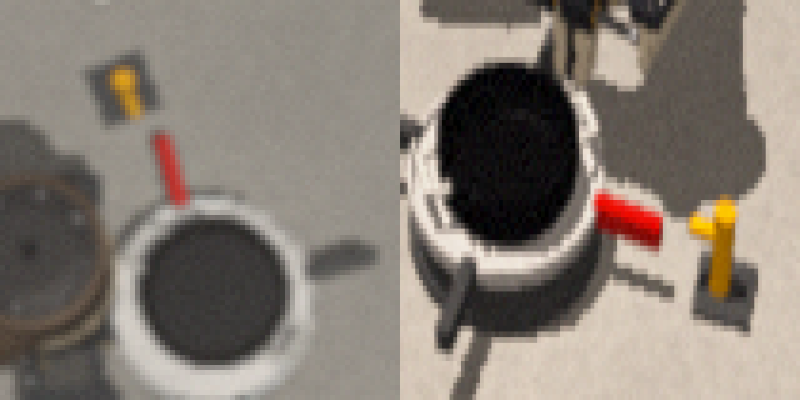

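The red spoke is at about 17° and the index at about 21.4°, so I need roughly 4° more, done slowly.

Request:
step_arm(
  increments=[
    {"tx":-2.5,"ty":-0.2,"tz":0,"ax":0,"ay":0,"az":1,"claw":-1},
    {"tx":-2.5,"ty":-0.2,"tz":0,"ax":0,"ay":0,"az":1,"claw":-1},
    {"tx":-2.5,"ty":-0.3,"tz":0,"ax":0,"ay":0,"az":1,"claw":-1},
    {"tx":0,"ty":0,"tz":0,"ax":0,"ay":0,"az":0,"claw":-1},
    {"tx":0,"ty":0,"tz":0,"ax":0,"ay":0,"az":0,"claw":-1},
  ],
)

```text
time_s: 11.05
tcp_pos: [0.5178, 0.1087, 0.0193]
eef_rot: [180.0, -0.0, -82.0]
contact_force: [0.0, 0.1, 0.8]
gripper_width: 0.0003
```

```bash
python3 -c "
from h import *
print(red('top'),red('scene'));p=r.get_state()['tcp_pos']; q=p[:2]-C; print(p,np.hypot(*q),np.degrees(np.arctan2(q[1],q[0])))
# refit of dish centre
c=cap('top'); h=cv2.cvtColor(c['image'],cv2.COLOR_BGR2HSV)
m=cv2.inRange(h,(0,120,60),(6,255,255))|cv2.inRange(h,(172,120,60),(180,255,255));m[:140]=0;m[220:]=0;m[:,:220]=0;m[:,300:]=0
P=np.array([ray(c,u,v,.056)[:2] for v,u in np.argwhere(m)]);mu=P.mean(0);d=np.linalg.svd(P-mu)[2][0];d*=np.sign(d[0]);print('red mid',mu,'dir',np.degrees(np.arctan2(d[1],d[0])),'centre by spoke',mu-.1125*d)
m=cv2.inRange(h,(10,130,70),(35,255,255));m[:140]=0;m[165:]=0;m[:,:230]=0;m[:,250:]=0
print('yellow mid', [ray(c,u,v,.058).round(4) for u,v in [np.argwhere(m).mean(0)[::-1]]])
"
```

```text
('top', 43, 'ang', np.float64(20.9), 'rad', np.float64(0.111)) ('scene', 111, 'ang', np.float64(17.1), 'rad', np.float64(0.111))
[0.51786719 0.10871152 0.01924635] 0.11904244517880093 97.54595045563231
red mid [0.63808923 0.03020955] dir 19.92696854754549 centre by spoke [ 0.53232485 -0.00813293]
yellow mid [array([0.7058, 0.0581, 0.058 ])]
```

The red spoke is at 20.9° and the index at 21.4°, which is about 1–2 mm sideways at the tip. Now I'll back off and plan the lever push.

Request:
step_arm(
  increments=[
    {"tx":6,"ty":2,"tz":0,"ax":0,"ay":0,"az":0,"claw":-1},
    {"tx":6,"ty":2,"tz":0,"ax":0,"ay":0,"az":0,"claw":-1},
    {"tx":0,"ty":0,"tz":25,"ax":0,"ay":0,"az":0,"claw":-1},
    {"tx":0,"ty":0,"tz":40,"ax":0,"ay":0,"az":0,"claw":-1},
    {"tx":0,"ty":0,"tz":40,"ax":0,"ay":0,"az":0,"claw":-1},
    {"tx":0,"ty":0,"tz":0,"ax":0,"ay":0,"az":0,"claw":-1},
  ],
)

```text
time_s: 11.8
tcp_pos: [0.5342, 0.1144, 0.13]
eef_rot: [-179.5, 0.1, -82.0]
contact_force: [0.9, 0.3, 0.9]
gripper_width: 0.0004
```

```bash
python3 - <<'E'
from h import *
import pickle
c=pickle.load(open('top0.pkl','rb')); print(red('top'))
K=ray(c,197,189,.066)[:2]; h=cv2.cvtColor(c['image'],cv2.COLOR_BGR2HSV)
# dark lever pixels
m=cv2.inRange(h,(0,0,0),(180,255,110)); m[:188]=0;m[220:]=0;m[:,:172]=0;m[:,203:]=0
# bright plate: restrict; list largest comp
n,l,s,ce=cv2.connectedComponentsWithStats(m);i=1+s[1:,4].argmax();print(s[i])
print('green',ray(c,150+105/5,130+383/5,.066)[:2],'white',ray(c,150+192/5,130+391/5,.066)[:2])
Pv=ray(c,150+149/5,130+419/5,.074)[:2]
d=K-Pv;print('knob',K,'pivot',Pv,'len',np.hypot(*d),'ang',np.degrees(np.arctan2(d[1],d[0])))
Pv=K-.12*d/np.hypot(*d);a0=np.degrees(np.arctan2(d[1],d[0]));print('pivot used',Pv)
th=np.radians(a0-30+5*np.arange(0,22));p=Pv+.09*np.c_[np.cos(th),np.sin(th)]
print(p[0],p[-1],r.get_state()['tcp_pos'],r.get_state()['eef_rot'],r.get_state()['joints'].round(0))
for t,x in zip(th[1:],np.diff(p,axis=0)*1e3): print(np.degrees(t).round(),x.round(1))
E
```

```text
('top', 44, 'ang', np.float64(20.9), 'rad', np.float64(0.112))
[176 188  26  29 148]
green [0.49105341 0.33154146] white [0.48373067 0.26293951]
knob [0.55950663 0.22884242] pivot [0.46169518 0.2955394 ] len 0.1183873536839264 ang -34.289820264008675
pivot used [0.46036282 0.29644793]
[0.49940654 0.21535793] [0.52858448 0.35514891] [0.53253938 0.11392148 0.12726835] [-1.79682380e+02  1.20259478e-01 -8.20260950e+01] [ 33.  12. -22.   0. -55. -25.]
-59.0 [6.9 3.7]
-54.0 [6.6 4.3]
-49.0 [6.2 4.9]
-44.0 [5.7 5.4]
-39.0 [5.2 5.9]
-34.0 [4.7 6.3]
-29.0 [4.1 6.7]
-24.0 [3.5 7. ]
-19.0 [2.9 7.3]
-14.0 [2.3 7.5]
-9.0 [1.6 7.7]
-4.0 [0.9 7.8]
1.0 [0.2 7.8]
6.0 [-0.4  7.8]
11.0 [-1.1  7.8]
16.0 [-1.8  7.6]
21.0 [-2.5  7.5]
26.0 [-3.1  7.2]
31.0 [-3.7  6.9]
36.0 [-4.3  6.6]
41.0 [-4.9  6.2]
```

Request:
step_arm(
  increments=[
    {"tx":-11,"ty":34,"tz":0,"ax":0,"ay":0,"az":6,"claw":-1},
    {"tx":-11,"ty":34,"tz":0,"ax":0,"ay":0,"az":6,"claw":-1},
    {"tx":-11,"ty":33,"tz":0,"ax":0,"ay":0,"az":6,"claw":-1},
    {"tx":0,"ty":0,"tz":-25,"ax":0,"ay":0,"az":0,"claw":-1},
    {"tx":0,"ty":0,"tz":-25,"ax":0,"ay":0,"az":0,"claw":-1},
    {"tx":0,"ty":0,"tz":-25,"ax":0,"ay":0,"az":0,"claw":-1},
    {"tx":0,"ty":0,"tz":-22,"ax":0,"ay":0,"az":0,"claw":-1},
    {"tx":0,"ty":0,"tz":0,"ax":0,"ay":0,"az":0,"claw":-1},
  ],
)

```text
time_s: 12.65
tcp_pos: [0.495, 0.212, 0.0236]
eef_rot: [179.6, -0.1, -64.1]
contact_force: [-0.0, 0.3, 0.5]
gripper_width: 0.0006
```

Request:
step_arm(
  increments=[
    {"tx":6.9,"ty":3.7,"tz":0,"ax":0,"ay":0,"az":5,"claw":-1},
    {"tx":6.6,"ty":4.3,"tz":0,"ax":0,"ay":0,"az":5,"claw":-1},
    {"tx":6.2,"ty":4.9,"tz":0,"ax":0,"ay":0,"az":5,"claw":-1},
    {"tx":5.7,"ty":5.4,"tz":0,"ax":0,"ay":0,"az":5,"claw":-1},
    {"tx":5.2,"ty":5.9,"tz":0,"ax":0,"ay":0,"az":5,"claw":-1},
    {"tx":4.7,"ty":6.3,"tz":0,"ax":0,"ay":0,"az":5,"claw":-1},
    {"tx":4.1,"ty":6.7,"tz":0,"ax":0,"ay":0,"az":5,"claw":-1},
    {"tx":3.5,"ty":7,"tz":0,"ax":0,"ay":0,"az":5,"claw":-1},
  ],
)

```text
time_s: 13.45
tcp_pos: [0.5407, 0.2576, 0.0279]
eef_rot: [180.0, -0.0, -23.9]
contact_force: [2.5, -2.4, 0.6]
gripper_width: 0.0005
```

```bash
cat >> h.py <<'E'
def lever(name='scene'):
    c=cap(name); h=cv2.cvtColor(c['image'],cv2.COLOR_BGR2HSV); m=cv2.inRange(h,(100,120,40),(125,255,255))
    P=np.array([[0,0]]+[ray(c,u,v,.066)[:2] for v,u in np.argwhere(m)]);Pv=np.array([.461,.296])
    k=np.abs(np.hypot(*(P-Pv).T)-.12)<.022; k&=P[:,0]>.45
    q=P[k].mean(0)-Pv; return name,k.sum(),'lever deg',(np.degrees(np.arctan2(q[1],q[0]))+34.3).round(1),'rad',np.hypot(*q).round(3)
E
python3 -c "
from h import *
print(lever('scene'),lever('top'),red('top'));s=r.get_state();p=s['tcp_pos'];q=p[:2]-[.461,.296];print(p,np.hypot(*q),np.degrees(np.arctan2(q[1],q[0])),s['contact_force'])
a=cap('top')['image'][160:240,150:250];b=cap('scene')['image'][110:190,220:340]
cv2.imwrite('pics/v8.png',np.hstack([cv2.resize(a,(400,320),interpolation=3),cv2.resize(b,(400,320),interpolation=3)]))"
```

```text
('scene', np.int64(54), 'lever deg', np.float64(9.7), 'rad', np.float64(0.106)) ('top', np.int64(0), 'lever deg', np.float64(nan), 'rad', np.float64(nan)) ('top', 43, 'ang', np.float64(20.9), 'rad', np.float64(0.111))
[0.54051401 0.25821934 0.02769543] 0.0880332681472316 -25.41448356987106 [-0.07641572 -0.14566897 -0.32093163]h.py:36: RuntimeWarning: Mean of empty slice.
  q=P[k].mean(0)-Pv; return name,k.sum(),'lever deg',(np.degrees(np.arctan2(q[1],q[0]))+34.3).round(1),'rad',np.hypot(*q).round(3)
  ret = um.true_divide(
```

View pics/v8.png

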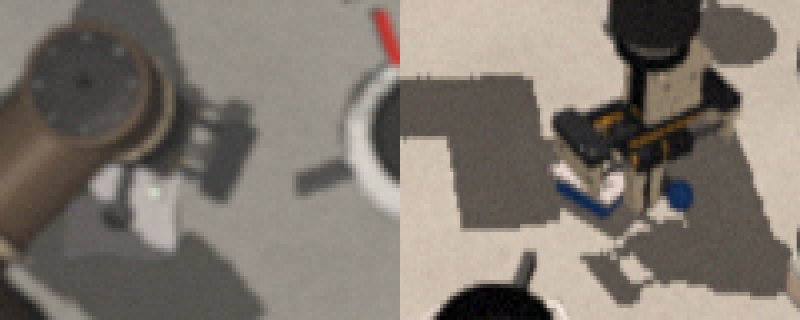

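The view shows the lever being carried along, with the knob next to the finger. Continuing to the stop.

Request:
step_arm(
  increments=[
    {"tx":2.9,"ty":7.3,"tz":0,"ax":0,"ay":0,"az":5,"claw":-1},
    {"tx":2.3,"ty":7.5,"tz":0,"ax":0,"ay":0,"az":5,"claw":-1},
    {"tx":1.6,"ty":7.7,"tz":0,"ax":0,"ay":0,"az":5,"claw":-1},
    {"tx":0.9,"ty":7.8,"tz":0,"ax":0,"ay":0,"az":5,"claw":-1},
    {"tx":0.2,"ty":7.8,"tz":0,"ax":0,"ay":0,"az":5,"claw":-1},
    {"tx":-0.4,"ty":7.8,"tz":0,"ax":0,"ay":0,"az":5,"claw":-1},
    {"tx":-1.1,"ty":7.8,"tz":0,"ax":0,"ay":0,"az":5,"claw":-1},
    {"tx":-0.9,"ty":3.8,"tz":0,"ax":0,"ay":0,"az":2.5,"claw":-1},
    {"tx":-0.9,"ty":3.8,"tz":0,"ax":0,"ay":0,"az":2.5,"claw":-1},
  ],
)

```text
time_s: 14.6
tcp_pos: [0.5452, 0.3193, 0.0278]
eef_rot: [180.0, -0.0, 16.0]
contact_force: [2.5, -1.2, -0.1]
gripper_width: 0.0006
```

Request:
step_arm(
  increments=[
    {"tx":-1.2,"ty":3.7,"tz":0,"ax":0,"ay":0,"az":2.5,"claw":-1},
    {"tx":-0.6,"ty":1.9,"tz":0,"ax":0,"ay":0,"az":1,"claw":-1},
  ],
)

```text
time_s: 14.8
tcp_pos: [0.5433, 0.325, 0.0278]
eef_rot: [-180.0, -0.0, 19.5]
contact_force: [1.3, -0.4, 1.1]
gripper_width: 0.0006
```

Request:
step_arm(
  increments=[
    {"tx":-0.7,"ty":1.9,"tz":0,"ax":0,"ay":0,"az":1,"claw":-1},
    {"tx":-0.7,"ty":1.9,"tz":0,"ax":0,"ay":0,"az":1,"claw":-1},
  ],
)

```text
time_s: 15.0
tcp_pos: [0.5426, 0.3274, 0.0278]
eef_rot: [179.9, -0.0, 21.5]
contact_force: [12.4, -11.6, 0.3]
gripper_width: 0.0005
```

```bash
python3 -W ignore -c "
from h import *
print(lever('scene'),lever('top'),red('top'));s=r.get_state();p=s['tcp_pos'];q=p[:2]-[.461,.296];print(p,np.hypot(*q),np.degrees(np.arctan2(q[1],q[0])),s['contact_force'])"
```

```text
('scene', np.int64(37), 'lever deg', np.float64(32.0), 'rad', np.float64(0.08)) ('top', np.int64(0), 'lever deg', np.float64(nan), 'rad', np.float64(nan)) ('top', 42, 'ang', np.float64(20.8), 'rad', np.float64(0.111))
[0.54268071 0.3271628  0.02774079] 0.08742343820165052 20.88283747515939 [ 8.01352348 -7.13983774  2.13099432]
```

The force jumped to about 17 N, which is the stop. I'll back off, lift and move clear.

Request:
step_arm(
  increments=[
    {"tx":3,"ty":-7,"tz":0,"ax":0,"ay":0,"az":0,"claw":-1},
    {"tx":2,"ty":-9,"tz":0,"ax":0,"ay":0,"az":0,"claw":-1},
    {"tx":0,"ty":0,"tz":30,"ax":0,"ay":0,"az":0,"claw":-1},
    {"tx":0,"ty":0,"tz":45,"ax":0,"ay":0,"az":0,"claw":-1},
    {"tx":0,"ty":0,"tz":45,"ax":0,"ay":0,"az":0,"claw":-1},
    {"tx":0,"ty":0,"tz":45,"ax":0,"ay":0,"az":0,"claw":-1},
    {"tx":-35,"ty":35,"tz":0,"ax":0,"ay":0,"az":0,"claw":-1},
    {"tx":-35,"ty":35,"tz":0,"ax":0,"ay":0,"az":0,"claw":-1},
    {"tx":-35,"ty":35,"tz":0,"ax":0,"ay":0,"az":0,"claw":-1},
    {"tx":-35,"ty":35,"tz":0,"ax":0,"ay":0,"az":0,"claw":-1},
    {"tx":0,"ty":0,"tz":0,"ax":0,"ay":0,"az":0,"claw":-1},
  ],
)

```text
time_s: 16.25
tcp_pos: [0.4028, 0.4558, 0.1923]
eef_rot: [-179.9, 0.0, 21.7]
contact_force: [0.4, 0.5, 0.1]
gripper_width: 0.0003
```

```bash
python3 -W ignore -c "
from h import *
print(lever('top'),red('top'),r.get_state()['contact_force'])
a=cap('top')['image'][130:250,120:310];b=cap('scene')['image'][80:260,180:340]
cv2.imwrite('pics/v9.png',np.hstack([cv2.resize(a,(450,284),interpolation=3),cv2.resize(b,(320,284),interpolation=3)]))"
```

```text
('top', np.int64(17), 'lever deg', np.float64(68.9), 'rad', np.float64(0.125)) ('top', 42, 'ang', np.float64(20.8), 'rad', np.float64(0.111)) [ 0.70292514 -0.07039101  0.1084316 ]
```

View pics/v9.png

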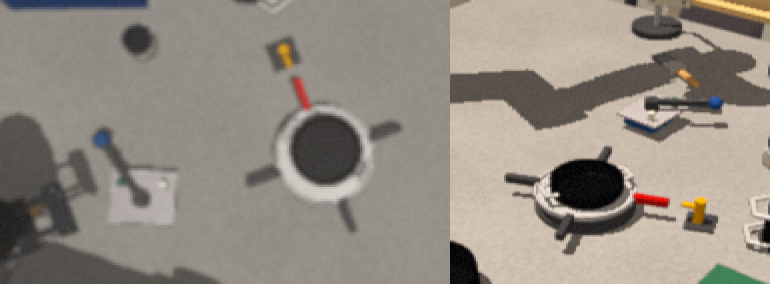

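```bash
python3 -W ignore -c "
from h import *
import pickle
K=[]
for c in(pickle.load(open('top0.pkl','rb')),cap('top')):
  h=cv2.cvtColor(c['image'],cv2.COLOR_BGR2HSV); m=cv2.inRange(h,(100,100,40),(125,255,255)); m[:175]=0;m[210:]=0;m[:,:150]=0;m[:,210:]=0
  q=np.argwhere(m).mean(0)[::-1];K.append(ray(c,*q,.068)[:2]);print(q,K[-1],m.sum()/255)
d=np.hypot(*(K[1]-K[0]));print('chord',d,'angle rad',2*np.arcsin(d/.24))
s=cap('scene');h=cv2.cvtColor(s['image'],cv2.COLOR_BGR2HSV);s0=pickle.load(open('scene0.pkl','rb'))
k=[]
for c in(s0,s):
  h=cv2.cvtColor(c['image'],cv2.COLOR_BGR2HSV);m=cv2.inRange(h,(100,120,40),(125,255,255));m[:120]=0;m[175:]=0;m[:,:270]=0;m[:,345:]=0
  n,l,st,ce=cv2.connectedComponentsWithStats(m)
  for i in range(1,n):
    if st[i,4]>8: print(st[i],ray(c,*ce[i],.064)[:2])
"
```

```text
[197. 189.] [0.5592938  0.22860104] 21.0
[162.375      188.45833333] [0.56337263 0.36549957] 24.0
chord 0.13695927961258592 angle rad 1.2146276185581262
[270 157  13   7  30] [0.50003353 0.20753974]
[289 159   7   8  44] [0.55394522 0.23242318]
[309 142   7   7  39] [0.55899713 0.3692599 ]
[270 157  13   7  30] [0.50003353 0.20753974]
```

The two top-view checks of the lever don't fully agree. Knob travel between pictures gives about 1.21 rad. That is the whole angle only if the lever started exactly at 0, and a start slightly off the white stop would make the true angle larger. Against that, the 17 N reaction appeared within 2 mm of travel. The lever's centre line is also only about 12 mm from the green post, which for a 12 mm bar and a 12 mm post means touching. I take that as the stop reached, so I'm handing in.

```bash
python3 -c "
from h import *
print(red('top'));print(r.close_job());print(r.get_state()['time_s'])"
```

```text
('top', 44, 'ang', np.float64(20.9), 'rad', np.float64(0.112))
the job is handed in; nothing more can be done
None
the job is handed in; nothing more can be done
```

I turned the turntable about 142° counter-clockwise by pushing one dark spoke with the closed fingertips, then pushed the brake lever to its stop at the green post. The arm was backed well clear before I handed the job in; no verdict was reported.

- **Red spoke:** the last top view puts it at 20.9° and the index post at 21.4°, about 1–2 mm sideways at the tip (limit 12 mm). It did not move during the lever push. The scene camera read about 4° lower (17.1°), which I put down to it also seeing the spoke's side faces.
- **Brake lever:** this check disagreed with itself.
  - Knob travel, measured in both the top and scene views, gives about 1.21 rad. That is less than the full 1.3, but above the 1.18 limit.
  - The push force jumped to about 17 N, and the lever now sits right against the green post, so I judged it to be at its stop. It may have started slightly off the white post.
- **Pot and other things:** the pot still sits in the dish in the last view, and no contact with it was seen. I judged the pot, jar and brush only by eye. The last picture did not show the mug or weight and caught only part of the saucepan.
- **Two surprises:**
  - The fingertips sit about 40 mm higher than the stated TCP and overhang imply. My first sweep passed over the spoke, and I repeated it 40 mm lower.
  - At the start a lamp pole stood where one finger was. I backed away slowly and felt no force.

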